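Close the open biscuit tin with its double lid, then raise only the outer lid

ROBOT

A 7-joint arm with a two-finger parallel gripper is mounted at the origin on a cart in front of the work surface, level with it; the furniture and walls round the work are solid. World frame = base frame: x ahead of the robot, y to its left, z up, the work surface at z = 0. Lengths are in mm, angles in rad, forces in N, time in s.
With the tool pointing down it reaches from about 350 to 900 mm from the base axis. Payload 7.2 kg.
Tool frame: the origin (TCP) lies at the very end of the fingers, on their centre line; the grasp point (between the pads) lies arm.grip_point_offset behind it (arm.grip_point_offset is the distance from the TCP to the grasp point, in mm); z points along the fingers, y is the line along which they close (so a half turn about z gives the same grasp; the last joint's range is limited). The gripper opens to 85 mm and grips with 20 to 120 N. Pads are 22 mm wide; open, the fingers measure 114 mm over their backs; the gripper's body (76 mm by 85 mm) begins 54 mm behind the grasp point. The pads swing forward as they close: fully open they stand 13 mm farther back than shut.
Start: joints at [-1.35, 0.411, -0.013, 1.596, 0.006, 1.134, -0.082], TCP at [178.011, 599.118, 200.697] pointing down, gripper open.
Joint ranges: [-2.95, 2.95], [-0.29, 1.99], [-1.47, 1.44], [0.14, 2.54], [-1.03, 4.17], [0.13, 1.85], [-2.86, 2.86]. Speed limits (rad/s): [2.39, 2.39, 3.01, 3.01, 3.14, 3.14, 3.14].

INTERFACE

Orientations are given as a rotation vector (axis times angle).
In Python, from bench import arm gives the robot as it stands.
- The arm moves only by the tool move_arm, never from a script. Its argument "moves" is a list of rows, each an object of numbers: "wx", "wy", "wz": the turn, a rotation vector about the tool's x, y, z in degrees; "dx", "dy", "dz": the shift along the tool's x, y, z in mm; "jaw": the closure, from 0 (fully open) to 1 (shut). In form: [{"wx": .., "wy": .., "wz": .., "dx": .., "dy": .., "dz": .., "jaw": ..}, ...]. A call has 1 to 8 rows; each row is the pose to reach, as a shift and turn from the pose commanded when the call began, along the tool's axes at that moment; what a row does not reach only later rows make up. A row lasts 1/10 s, in which the tool goes at most 50 mm and 8.59 degrees, less where a joint would pass 70% of its speed; a pose out of reach is approached as far as the arm can. A call with a gripper value outside its range is refused whole. The fingers move at their own pace and stop on an object; "newtons" is the grip in N (left out, the last holds). Time passes only in rows, so rows that repeat a pose let the fingers close. It gives the time, the measured TCP pose, the force, the opening and the grip force at its end, in the units of the state.
- arm.get_obs(): the state, without advancing time (a new reading comes with each control period).
- arm.capture(name): name is "scene" or "top"; returns the picture (420x560x3 uint8, red, green, blue); there is no depth.
- arm.get_calibration(name): a dict with "intrinsics" (3x3 intrinsics, pixels), "R" (3x3) and "t" (3): a world point X has camera coordinates R X + t. Camera axes: x right, y down, z forward; pixel columns grow to the right and rows downward; lengths in mm; the calibration is good to about 2 mm. A picture is of the moment at which its call begins. get_calibration takes no time and is no camera call.
- arm.job_done(): hands the job in; it is judged then, once.
The state is a dict: "time_s": time; "q": joint angles; "qd": joint speeds; "tau": joint torques, N m; "tcp_pos": TCP position; "ee_rot": TCP orientation; "force": force on the tool from outside, world axes, zero at the start; "ft_torque": the same for the moment, N m; "width": finger opening in mm; "gripper_force": force on a finger pad.
Only numpy, scipy, OpenCV 4.12 (cv2) and the standard library are available. Lean on these libraries where they do the work, as an engineer would, in place of code of your own. Each camera call takes 0.05 s, during which the arm holds its last target. There are 200 camera calls.

TASK

One of the two biscuit tins is already closed and the other stands open with the biscuits in it: take the spare double lid from the worktop by its ribbed steel band, wooden outer lid and steel inner lid together, lower it onto the open tin until the band rests flush on the rim, and let go. Then lift only the wooden outer lid straight up, without disturbing the seated inner lid, so that the moisture indicator beneath it can be read, and finish while still holding the wooden lid level in the gripper, at least 10 cm above where it sat. Leave both tins standing where they are, and the closed tin's lid and everything else alone.

Things in the scene. Friction and masses are not known exactly. Their poses are not given: they have to be found in the camera images.
- tin_a: cream biscuit tin with sage-green stripes, loose, upright; round, 65 mm outside diameter, 61 mm mouth, 95 mm tall, wall 2 mm, 0.25 to 0.4 kg; origin at the centre of its underside, z up. One of a matching pair; either may be the open one (the one in which the biscuits stand)
- tin_b: the matching tin, same sizes and origin as tin_a
- biscuits: banded roll of round biscuits, 47 mm diameter, 68 mm tall, standing inside the open tin (its top is 23 mm below that tin's rim); origin at the centre of its underside. It stands in tin_a or in tin_b
- closed_lid: the complete double lid that already closes the other tin, same looks and sizes as the spare one; origin at the centre of its stopper's underside, 85 mm above that tin's foot; knob top 56 mm above the origin. Leave it alone
- inner_lid: spare double lid's steel inner lid, loose, 90 g, on the worktop. Origin: centre of its underside, z up. Grey bevelled stopper 58 mm dia., z 0-10 mm, enters the tin (1.5 mm play); ribbed band 69 mm dia., z 10-24, comes to rest on the rim (origin then 85 mm above the tin's foot); neck 40 mm dia., z 24-36, moisture indicator on top. Grip the band from above, fingers either side of the wooden lid
- outer_lid: spare double lid's wooden outer lid, loose, 25 to 40 g. Round cap 50 mm dia., 18 mm tall, over the neck (2 mm play), its rim resting on the band; must rise 12 mm to clear the neck. Round knob on top, 17 mm dia. (12 mm at its foot), top 32 mm above the rim. Origin: centre of the lower rim, 24 mm above the inner lid's origin when seated. Grip the cap's side or the knob
- tea_box: cardboard tea box, 71 x 126 x 76 mm, behind the tins; bystander, origin at the centre of its underside
- brown_jar: brown bottle-jar, 74 mm diameter, 150 mm tall, behind the tins; bystander, origin at the centre of its underside
- pink_bottle: pink bottle, 68 mm diameter, 245 mm tall, behind the tins; bystander, origin at the centre of its underside
- spice_jar: spice jar with black cap, 41 mm diameter, 105 mm tall, to the left of the spare lid; bystander, origin at the centre of its underside
Things that resemble listed ones, but are neither listed nor needed, are in the scene too. Leave any blue or red look-alike of the biscuits alone.

How it is judged (in metres and radians):
On the way, in this order (a step that is already met when the one before it is completed fails the run):
1. the two lids are lifted together off the worktop, the wooden one sitting on the steel one (height (world z) of inner_lid above 0.04 m and z of outer_lid in the frame of inner_lid below 0.028 m and horizontal distance between outer_lid and inner_lid below 0.006 m and angle between the z axis of outer_lid and the z axis of inner_lid, either way round below 0.08 rad), for 0.1 s.
2. the steel lid is seated on the open tin's rim with the wooden lid still on it, and the fingers have let go of the steel lid (((horizontal distance between inner_lid and tin_a below 0.003 m and z of inner_lid in the frame of tin_a between 0.082 and 0.0875 m and angle between each of inner_lid, tin_a's own z axis and vertical below 0.05 rad and horizontal distance between biscuits and tin_a below 0.02 m) or (horizontal distance between inner_lid and tin_b below 0.003 m and z of inner_lid in the frame of tin_b between 0.082 and 0.0875 m and angle between each of inner_lid, tin_b's own z axis and vertical below 0.05 rad and horizontal distance between biscuits and tin_b below 0.02 m)) and z of outer_lid in the frame of inner_lid below 0.028 m and horizontal distance between outer_lid and inner_lid below 0.006 m and angle between the z axis of outer_lid and the z axis of inner_lid, either way round below 0.08 rad and contact force between the fingers and inner_lid below 0.1 N), for 0.2 s.
3. the wooden lid is off the neck while the steel lid stays seated (((horizontal distance between inner_lid and tin_a below 0.003 m and z of inner_lid in the frame of tin_a between 0.082 and 0.0875 m and angle between each of inner_lid, tin_a's own z axis and vertical below 0.05 rad and horizontal distance between biscuits and tin_a below 0.02 m) or (horizontal distance between inner_lid and tin_b below 0.003 m and z of inner_lid in the frame of tin_b between 0.082 and 0.0875 m and angle between each of inner_lid, tin_b's own z axis and vertical below 0.05 rad and horizontal distance between biscuits and tin_b below 0.02 m)) and z of outer_lid in the frame of inner_lid above 0.044 m), for 0.1 s.
At the end, for the whole second after the job is handed in: The steel lid sits in the mouth of the tin with the biscuits, band on the rim (2.5 mm in height, 3 mm off centre, 0.05 rad), not touched by the fingers; tin upright; the wooden lid is gripped (over 1 N), at rest, within 0.3 rad of level, at least 90 mm above where it sat (((horizontal distance between inner_lid and tin_a below 0.003 m and z of inner_lid in the frame of tin_a between 0.082 and 0.0875 m and angle between each of inner_lid, tin_a's own z axis and vertical below 0.05 rad and horizontal distance between biscuits and tin_a below 0.02 m) or (horizontal distance between inner_lid and tin_b below 0.003 m and z of inner_lid in the frame of tin_b between 0.082 and 0.0875 m and angle between each of inner_lid, tin_b's own z axis and vertical below 0.05 rad and horizontal distance between biscuits and tin_b below 0.02 m)) and z of outer_lid in the frame of inner_lid above 0.114 m and angle between outer_lid's own z axis and vertical below 0.3 rad and contact force between the fingers and outer_lid above 1 N and contact force between the fingers and inner_lid below 0.1 N and linear speed of outer_lid below 0.03 m/s and linear speed of inner_lid below 0.02 m/s); the arm keeps its last pose, push and grip.
It fails at once if the wooden lid comes off the steel lid (more than 8 mm) while the steel lid is not seated on the open tin, or the steel lid is pulled off its seat with it ((z of outer_lid in the frame of inner_lid above 0.032 m or distance between outer_lid and inner_lid above 0.034 m) and not ((horizontal distance between inner_lid and tin_a below 0.003 m and z of inner_lid in the frame of tin_a between 0.082 and 0.0875 m and angle between each of inner_lid, tin_a's own z axis and vertical below 0.05 rad and horizontal distance between biscuits and tin_a below 0.02 m) or (horizontal distance between inner_lid and tin_b below 0.003 m and z of inner_lid in the frame of tin_b between 0.082 and 0.0875 m and angle between each of inner_lid, tin_b's own z axis and vertical below 0.05 rad and horizontal distance between biscuits and tin_b below 0.02 m))).
It fails at once if the closed tin's lid is disturbed (moved over 12 mm or tilted over 0.15 rad) (distance of closed_lid from where it was at the start of the episode above 0.012 m or angle between closed_lid's own z axis and vertical above 0.15 rad).
It fails at once if a tin is shoved more than 20 mm or tipped more than 0.2 rad ((distance of tin_a from where it was at the start of the episode above 0.02 m or angle between tin_a's own z axis and vertical above 0.2 rad) or (distance of tin_b from where it was at the start of the episode above 0.02 m or angle between tin_b's own z axis and vertical above 0.2 rad)).
It fails at once if a bystander is shoved more than 20 mm or tipped more than 0.3 rad ((distance of tea_box from where it was at the start of the episode above 0.02 m or angle between tea_box's own z axis and vertical above 0.3 rad) or (distance of brown_jar from where it was at the start of the episode above 0.02 m or angle between brown_jar's own z axis and vertical above 0.3 rad) or (distance of pink_bottle from where it was at the start of the episode above 0.02 m or angle between pink_bottle's own z axis and vertical above 0.3 rad) or (distance of spice_jar from where it was at the start of the episode above 0.02 m or angle between spice_jar's own z axis and vertical above 0.3 rad)).
It also fails if it takes over 48 s, if anything falls off the work surface, if the arm or the gripper's body presses on something with over 40 N, if the wrist force passes 120 N, or if a joint passes its speed limit or range.

## Working session

There is one attempt and no reset: what is moved stays moved. The work goes in short steps, Python scripts to look and compute and a tool call to move; the robot and the scene stay as the last step left them, time stands still between calls to the robot, and variables do not carry over. Pictures are saved under pics/ and viewed, at most 10 in all, crops included, and the job is handed in when it is done.

Besides the shell and the picture viewer there is one more tool, called by a JSON object that holds its "op" and its "data", one argument or row to a line. move_arm: Moves the arm, as the interface text tells. Its arguments: {"type":"object","properties":{"moves":{"type":"array"},"newtons":{"type":"number"}},"required":["moves"]}

```bash
mkdir -p pics
python3 - <<'E'
from bench import arm
import cv2
for n in("scene","top"):
    im=arm.capture(n); cv2.imwrite(f"pics/{n}0.png",cv2.cvtColor(im,cv2.COLOR_RGB2BGR))
    c=arm.get_calibration(n); print(n,c)
print(arm.get_obs(),arm.grip_point_offset)
E
```

```text
scene {'intrinsics': array([[520.29395119,   0.        , 268.8593236 ],
       [  0.        , 520.29395119, 206.06849034],
       [  0.        ,   0.        ,   1.        ]]), 'R': array([[ 0.40893678, -0.91235348, -0.01954034],
       [-0.62973489, -0.26663439, -0.72961638],
       [ 0.66045792,  0.31067221, -0.68357743]]), 't': array([-212.54020963,  397.93216732, 1339.09677466])}
top {'intrinsics': array([[391.577228  ,   0.        , 279.11402757],
       [  0.        , 391.577228  , 208.28368093],
       [  0.        ,   0.        ,   1.        ]]), 'R': array([[ 0.01804699, -0.99961523,  0.02106397],
       [-0.99628446, -0.01975328, -0.08382776],
       [ 0.08421158, -0.01947287, -0.99625761]]), 't': array([ 19.80544864, 564.06847377, 997.3816082 ])}
{'time_s': 0.1, 'q': array([-1.35020552,  0.41181455, -0.01274198,  1.59693225,  0.00560908,
        1.13430431, -0.08213961]), 'qd': array([-9.34235496e-04, -1.86207548e-03,  3.99626898e-04, -2.49660712e-03,
        7.10472896e-04, -1.02495803e-03,  6.23889845e-05]), 'tau': array([ 3.20923318e-03, -6.01822615e+01,  6.84559252e-01, -3.00089657e+01,
        1.40149385e-02,  6.41117891e-03,  3.78849779e-05]), 'tcp_pos': array([177.8840933 , 598.65414419, 199.9518828 ]), 'ee_rot': array([-4.51861099e-01, -3.10881613e+00,  2.22821198e-03]), 'force': array([ 0.52609115, -1.30999636, -0.31766223]), 'ft_torque': array([-0.01368778, -0.01983013,  0.01922102]), 'gripper_force': 0.0, 'width': 85.68361366125934} 18.700000000000003
```

View pics/scene0.png

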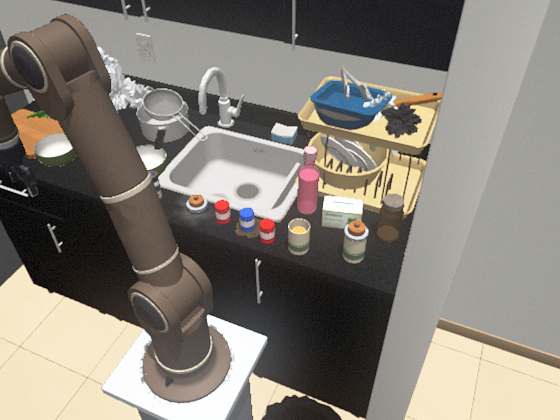

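View pics/top0.png

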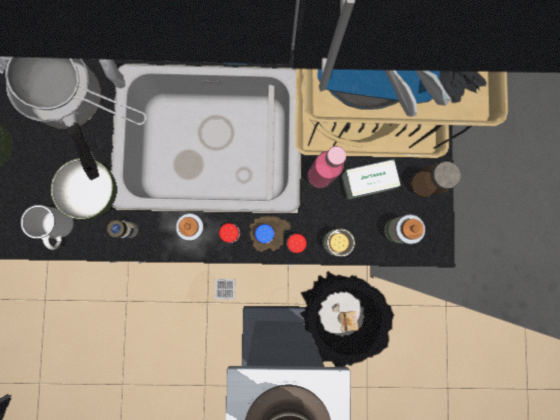

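Lid candidates: the spare lid at top (189,227) / scene (197,203), and the closed tin's lid at top (410,229) / scene (355,230). The spice jar at top (122,229), the red and blue cans at (230,233), (265,234), (297,243) and the black dish on the floor are not lids. I choose the one at (189,227), standing on the worktop. The open tin with yellow biscuits is at top (340,242). Next is one close crop to check this.

Run:
```python
import cv2,numpy as np
s=cv2.imread("pics/scene0.png");t=cv2.imread("pics/top0.png")
def c(im,u,v,r=24): return cv2.resize(im[v-r:v+r,u-r:u+r],(384,288*4//3*3//4*4//3) if 0 else (288,288),interpolation=cv2.INTER_CUBIC)
a=np.hstack([c(t,189,227),c(s,197,203)]);b=np.hstack([c(t,340,242),c(s,299,237)])
cv2.imwrite("pics/crop1.png",np.vstack([a,b]))
```

```text
(no output)
```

View pics/crop1.png

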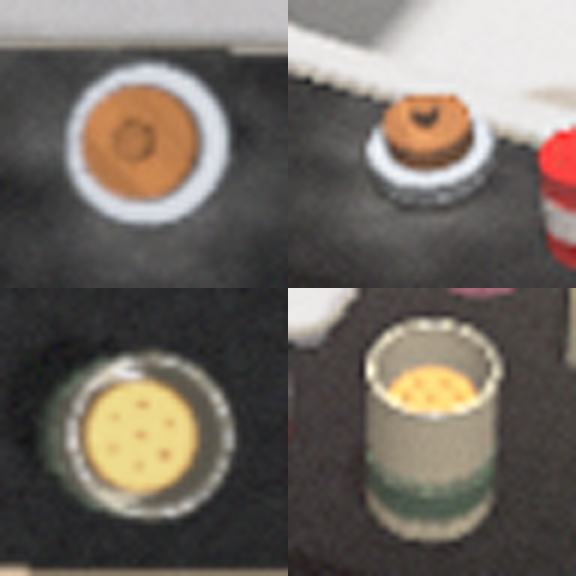

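The crop confirms it: the top row is the spare lid (band centre about top (189,226)), and the bottom row is the open tin with biscuits (rim centre about top (340.7,241.8)). Now I'll fit known circles to the edges in both cameras.

```bash
cat > h.py <<'E'
import cv2,numpy as np
from scipy.optimize import minimize
from bench import arm
def proj(n,X):
    c=arm.get_calibration(n); P,_=cv2.projectPoints(np.asarray(X,float).reshape(-1,1,3),cv2.Rodrigues(c["R"])[0],c["t"],c["intrinsics"],None); return P[:,0]
def back(n,uv,z):
    c=arm.get_calibration(n); d=c["R"].T@np.linalg.inv(c["intrinsics"])@[*uv,1]; o=-c["R"].T@c["t"]; return o+d*(z-o[2])/d[2]
def circ(n,im,x,y,z,r,rng=14):
    g=cv2.GaussianBlur(im,(0,0),0.8).astype(np.float32)
    m=np.sqrt(sum(cv2.Sobel(g[...,k],cv2.CV_32F,1,0)**2+cv2.Sobel(g[...,k],cv2.CV_32F,0,1)**2 for k in range(3)))
    m=np.minimum(m,250)
    a=np.linspace(0,2*np.pi,120,endpoint=False)
    def f(p):
        uv=proj(n,np.c_[p[0]+r*np.cos(a),p[1]+r*np.sin(a),0*a+z]).astype(np.float32)
        return -float(cv2.remap(m,uv[:,0].copy(),uv[:,1].copy(),cv2.INTER_LINEAR).mean())
    G=[(f((x+i,y+j)),x+i,y+j) for i in range(-rng,rng+1,2) for j in range(-rng,rng+1,2)]
    b=min(G); s=minimize(f,b[1:],method="Nelder-Mead"); return s.x.round(1),round(-s.fun,1)
E
python3 - <<'E'
from h import *
T=[("lid band",(189.1,226.3),24,34.5),("tin rim",(340.7,241.8),95,32.5)]
im={n:cv2.imread(f"pics/{n}0.png") for n in("top","scene")}
for nm,uv,z,r in T:
    x,y,_=back("top",uv,z); print(nm,x,y, proj("scene",[x,y,z]))
    for n in im: print(n,circ(n,im[n],x,y,z,r))
x,y,_=back("top",uv,95); 
for n in im: print("biscuit",n,circ(n,im[n],x,y,72,23.5))
for uv,z in [((122,229),105),((230,233),60),((297,243),60),((325,168),200),((410,229),141)]: print(uv,back("top",uv,z).round())
E
```

```text
lid band 512.2421693882073 262.1760510449792 [[196.38010473 202.46723565]]
top (array([511.2, 263. ]), np.float64(250.0))
scene (array([512. , 262.8]), np.float64(238.4))
tin rim 479.3020906466946 -118.27890768794768 [[298.83201391 225.59582418]]
top (array([ 478.4, -118.1]), np.float64(235.4))
scene (array([ 479.3, -118.4]), np.float64(243.7))
biscuit top (array([ 478.5, -119.5]), np.float64(241.4))
biscuit scene (array([ 482.9, -117.1]), np.float64(198.8))
(122, 229) [500. 403. 105.]
(230, 233) [496. 153.  60.]
(297, 243) [474. -15.  60.]
(325, 168) [639. -64. 200.]
(410, 229) [ 512. -271.  141.]
```

```bash
cat >> h.py <<'E'
from scipy.spatial.transform import Rotation as Ro
def delta(x,y,z):
    o=arm.get_obs(); R=Ro.from_rotvec(o["ee_rot"]).as_matrix(); print("tcp",o["tcp_pos"].round(1),"t",o["time_s"],"w",round(o["width"],1),"R",R.round(3).tolist(),"-> d",(R.T@(np.array([x,y,z])-o["tcp_pos"])).round(1))
E
python3 -c "
from h import *
delta(511.6,262.9,110)"
```

```text
tcp [177.9 598.7 200. ] t 0.1 w 85.7 R [[-0.959, 0.285, -0.0], [0.285, 0.959, -0.001], [-0.0, -0.001, -1.0]] -> d [-415.5 -226.7   90.3]
```

{"op": "move_arm", "data": {
  "moves": [
    {"dx": -44, "dy": -24},
    {"dx": -87, "dy": -48},
    {"dx": -131, "dy": -71},
    {"dx": -175, "dy": -95},
    {"dx": -218, "dy": -119},
    {"dx": -262, "dy": -143},
    {"dx": -306, "dy": -167},
    {"dx": -350, "dy": -191}
  ]
}}

```text
invalid input
```

```bash
python3 -c "
from h import *
delta(511.6,262.9,110)"
```

```text
tcp [177.9 598.7 200. ] t 0.1 w 85.7 R [[-0.959, 0.285, -0.0], [0.285, 0.959, -0.001], [-0.0, -0.001, -1.0]] -> d [-415.5 -226.7   90.3]
```

Every row probably needs all of its fields.

{"op": "move_arm", "data": {
  "moves": [
    {"wx": 0, "wy": 0, "wz": 0, "dx": -44, "dy": -24, "dz": 0, "jaw": 0},
    {"wx": 0, "wy": 0, "wz": 0, "dx": -87, "dy": -48, "dz": 0, "jaw": 0},
    {"wx": 0, "wy": 0, "wz": 0, "dx": -131, "dy": -71, "dz": 0, "jaw": 0},
    {"wx": 0, "wy": 0, "wz": 0, "dx": -175, "dy": -95, "dz": 0, "jaw": 0},
    {"wx": 0, "wy": 0, "wz": 0, "dx": -218, "dy": -119, "dz": 0, "jaw": 0},
    {"wx": 0, "wy": 0, "wz": 0, "dx": -262, "dy": -143, "dz": 0, "jaw": 0},
    {"wx": 0, "wy": 0, "wz": 0, "dx": -306, "dy": -167, "dz": 0, "jaw": 0},
    {"wx": 0, "wy": 0, "wz": 0, "dx": -350, "dy": -191, "dz": 0, "jaw": 0}
  ],
  "newtons": 30
}}

```text
time_s: 0.9
tcp_pos: [459.9, 314.9, 200.6]
ee_rot: [-0.452, -3.109, 0.0]
force: [1.2, 1.0, 0.2]
width: 85.2
gripper_force: 0.0
```

```bash
python3 -c "
from h import *
delta(511.6,262.9,110)"
```

```text
tcp [459.9 314.9 200.6] t 0.9 w 85.2 R [[-0.959, 0.285, -0.0], [0.285, 0.959, -0.0], [0.0, -0.0, -1.0]] -> d [-64.4 -35.1  90.6]
```

{"op": "move_arm", "data": {
  "moves": [
    {"wx": 0, "wy": 0, "wz": 0, "dx": -32, "dy": -18, "dz": 15, "jaw": 0},
    {"wx": 0, "wy": 0, "wz": 0, "dx": -64, "dy": -35, "dz": 40, "jaw": 0},
    {"wx": 0, "wy": 0, "wz": 0, "dx": -64, "dy": -35, "dz": 70, "jaw": 0},
    {"wx": 0, "wy": 0, "wz": 0, "dx": -64, "dy": -35, "dz": 90, "jaw": 0},
    {"wx": 0, "wy": 0, "wz": 0, "dx": -64, "dy": -35, "dz": 90, "jaw": 0}
  ]
}}

```text
time_s: 1.4
tcp_pos: [508.3, 263.3, 107.5]
ee_rot: [-0.452, -3.104, 0.006]
force: [-0.3, -0.7, 0.4]
width: 84.9
gripper_force: 0.0
```

```bash
python3 -c "
from h import *
delta(511.6,262.9,10); print(arm.grip_point_offset)
im=[cv2.cvtColor(arm.capture(n),cv2.COLOR_RGB2BGR) for n in('top','scene')]
c=lambda im,u,v,r=40: cv2.resize(im[v-r:v+r,u-r:u+r],(390,390),interpolation=cv2.INTER_CUBIC)
cv2.imwrite('pics/pre.png',np.hstack([c(im[0],189,227),c(im[1],197,195)]))"
```

```text
tcp [508.3 263.3 107.5] t 1.4 w 84.9 R [[-0.958, 0.285, -0.005], [0.285, 0.958, -0.003], [0.004, -0.005, -1.0]] -> d [-3.7  1.  97.5]
18.700000000000003
```

View pics/pre.png

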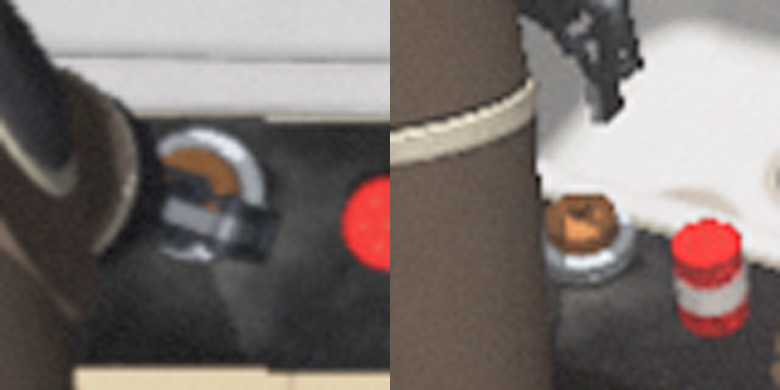

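{"op": "move_arm", "data": {
  "moves": [
    {"wx": 0, "wy": 0, "wz": 0, "dx": 0, "dy": 0, "dz": 25, "jaw": 0},
    {"wx": 0, "wy": 0, "wz": 0, "dx": 0, "dy": 0, "dz": 50, "jaw": 0},
    {"wx": 0, "wy": 0, "wz": 0, "dx": 0, "dy": 0, "dz": 70, "jaw": 0},
    {"wx": 0, "wy": 0, "wz": 0, "dx": 0, "dy": 0, "dz": 80, "jaw": 0},
    {"wx": 0, "wy": 0, "wz": 0, "dx": 0, "dy": 0, "dz": 80, "jaw": 0},
    {"wx": 0, "wy": 0, "wz": 0, "dx": 0, "dy": 0, "dz": 80, "jaw": 0}
  ]
}}

```text
time_s: 2.1
tcp_pos: [511.0, 265.4, 32.0]
ee_rot: [0.451, 3.108, 0.002]
force: [-0.6, 0.6, 0.2]
width: 85.3
gripper_force: 0.0
```

```bash
python3 -c "
from h import *
delta(511.6,262.9,5); print(arm.grip_point_offset)
im=[cv2.cvtColor(arm.capture(n),cv2.COLOR_RGB2BGR) for n in('top','scene')]
c=lambda im,u,v,r=30: cv2.resize(im[v-r:v+r,u-r:u+r],(390,390),interpolation=cv2.INTER_CUBIC)
cv2.imwrite('pics/pre2.png',np.hstack([c(im[0],189,227),c(im[1],200,195)]))"
```

```text
tcp [511.  265.4  32. ] t 2.1 w 85.3 R [[-0.959, 0.285, 0.001], [0.285, 0.959, 0.001], [-0.001, 0.001, -1.0]] -> d [-1.2 -2.3 27. ]
18.700000000000003
```

View pics/pre2.png

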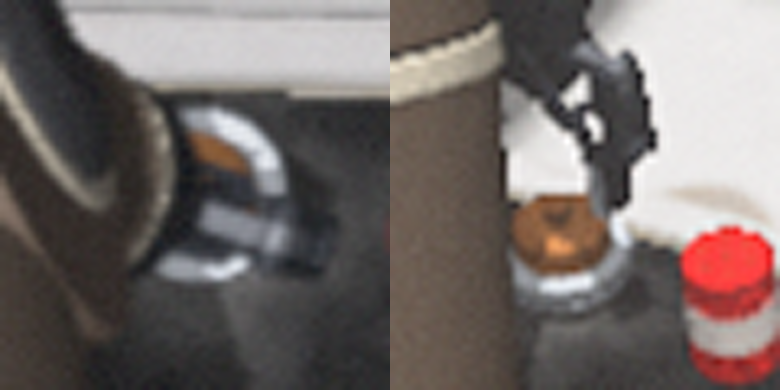

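The crops show the fingers straddling the lid, with the right fingertip at about scene (204,197), above the band. I'll estimate the fingertip height from that pixel.

```bash
python3 -c "
from h import *
t=np.array([511,265.4,0]);y=np.array([.285,.959,0]);x=np.array([-.959,.285,0])
for w in(43,55):
  for s in(-11,11):
    for z in(30,45,60): print(w,s,z,proj('scene',t-w*y+s*x+[0,0,z])[0].round(1))"
```

```text
43 -11 30 [206.5 205. ]
43 -11 45 [206.1 201.6]
43 -11 60 [205.6 198.3]
43 11 30 [201.7 208.5]
43 11 45 [201.2 205.2]
43 11 60 [200.7 201.8]
55 -11 30 [209.1 206.6]
55 -11 45 [208.6 203.2]
55 -11 60 [208.2 199.9]
55 11 30 [204.3 210.1]
55 11 45 [203.8 206.8]
55 11 60 [203.3 203.4]
```

{"op": "move_arm", "data": {
  "moves": [
    {"wx": 0, "wy": 0, "wz": 0, "dx": -1, "dy": -2, "dz": 8, "jaw": 0},
    {"wx": 0, "wy": 0, "wz": 0, "dx": -1, "dy": -2, "dz": 16, "jaw": 0},
    {"wx": 0, "wy": 0, "wz": 0, "dx": -1, "dy": -2, "dz": 23, "jaw": 0},
    {"wx": 0, "wy": 0, "wz": 0, "dx": -1, "dy": -2, "dz": 28, "jaw": 0},
    {"wx": 0, "wy": 0, "wz": 0, "dx": -1, "dy": -2, "dz": 31, "jaw": 0},
    {"wx": 0, "wy": 0, "wz": 0, "dx": -1, "dy": -2, "dz": 31, "jaw": 0},
    {"wx": 0, "wy": 0, "wz": 0, "dx": -1, "dy": -2, "dz": 31, "jaw": 0}
  ]
}}

```text
time_s: 2.9
tcp_pos: [510.7, 262.7, -0.3]
ee_rot: [-0.452, -3.109, 0.0]
force: [-0.5, 0.3, 0.6]
width: 85.5
gripper_force: 0.0
```

```bash
python3 -c "
from h import *
delta(511.6,262.9,0)
im=[cv2.cvtColor(arm.capture(n),cv2.COLOR_RGB2BGR) for n in('top','scene')]
c=lambda im,u,v,r=26: cv2.resize(im[v-r:v+r,u-r:u+r],(390,390),interpolation=cv2.INTER_CUBIC)
cv2.imwrite('pics/pre3.png',np.hstack([c(im[0],189,227),c(im[1],205,200)]))"
```

```text
tcp [ 5.107e+02  2.627e+02 -3.000e-01] t 2.9 w 85.5 R [[-0.959, 0.285, -0.0], [0.285, 0.959, -0.0], [0.0, -0.0, -1.0]] -> d [-0.8  0.5 -0.3]
```

View pics/pre3.png

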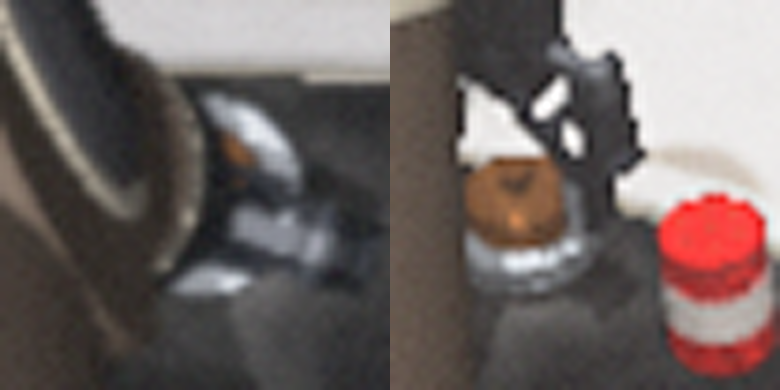

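{"op": "move_arm", "data": {
  "moves": [
    {"wx": 0, "wy": 0, "wz": 0, "dx": -1, "dy": 0, "dz": 3, "jaw": 0},
    {"wx": 0, "wy": 0, "wz": 0, "dx": -1, "dy": 0, "dz": 5, "jaw": 0},
    {"wx": 0, "wy": 0, "wz": 0, "dx": -1, "dy": 0, "dz": 5, "jaw": 0.25},
    {"wx": 0, "wy": 0, "wz": 0, "dx": -1, "dy": 0, "dz": 5, "jaw": 0.25},
    {"wx": 0, "wy": 0, "wz": 0, "dx": -1, "dy": 0, "dz": 5, "jaw": 0.25},
    {"wx": 0, "wy": 0, "wz": 0, "dx": -1, "dy": 0, "dz": 5, "jaw": 0.25}
  ],
  "newtons": 30
}}

```text
time_s: 3.6
tcp_pos: [511.6, 262.4, -5.2]
ee_rot: [0.452, 3.109, 0.0]
force: [0.3, 0.3, -0.7]
width: 63.9
gripper_force: 0.0
```

```bash
python3 -c "
from h import *
delta(511.6,262.9,0)
im=[cv2.cvtColor(arm.capture(n),cv2.COLOR_RGB2BGR) for n in('top','scene')]
c=lambda im,u,v,r=22: cv2.resize(cv2.convertScaleAbs(im[v-r:v+r,u-r:u+r],alpha=1.5,beta=25),(396,396),interpolation=cv2.INTER_CUBIC)
cv2.imwrite('pics/pre4.png',np.hstack([c(im[0],189,227),c(im[1],203,200)]))
o=arm.get_obs();print(o['force'],o['width'],o['gripper_force'])"
```

```text
tcp [511.6 262.4  -5.2] t 3.6 w 63.9 R [[-0.959, 0.285, 0.0], [0.285, 0.959, 0.0], [-0.0, 0.0, -1.0]] -> d [ 0.2  0.5 -5.2]
[-0.45028302  0.18867761 -0.07218857] 64.32162604886109 0.0
```

View pics/pre4.png

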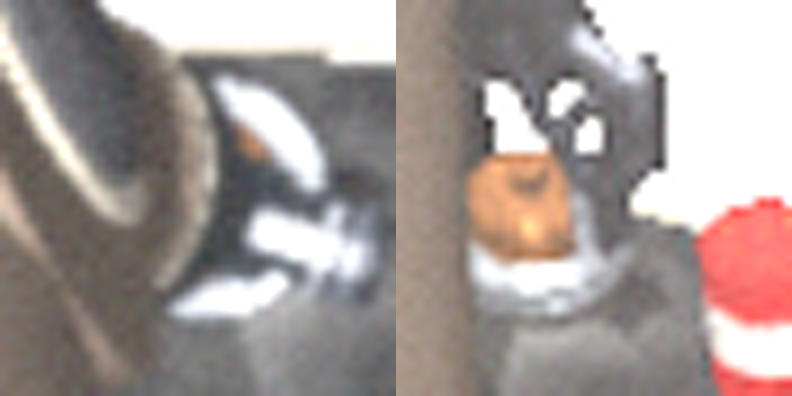

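The crops show the fingers closed to 64 mm, above the band rather than around it (right fingertip about scene (204,205)). The fingertips are higher than I assumed, so I'll open, go lower in small steps and watch the force.

{"op": "move_arm", "data": {
  "moves": [
    {"wx": 0, "wy": 0, "wz": 0, "dx": 0, "dy": 0, "dz": 0, "jaw": 0},
    {"wx": 0, "wy": 0, "wz": 0, "dx": 0, "dy": 0, "dz": 0, "jaw": 0},
    {"wx": 0, "wy": 0, "wz": 0, "dx": 0, "dy": 0, "dz": 0, "jaw": 0},
    {"wx": 0, "wy": 0, "wz": 0, "dx": 0, "dy": 0, "dz": 2, "jaw": 0},
    {"wx": 0, "wy": 0, "wz": 0, "dx": 0, "dy": 0, "dz": 4, "jaw": 0},
    {"wx": 0, "wy": 0, "wz": 0, "dx": 0, "dy": 0, "dz": 6, "jaw": 0},
    {"wx": 0, "wy": 0, "wz": 0, "dx": 0, "dy": 0, "dz": 6, "jaw": 0}
  ]
}}

```text
time_s: 4.4
tcp_pos: [511.3, 262.2, -11.7]
ee_rot: [-0.452, -3.108, 0.001]
force: [-0.3, -0.3, -0.2]
width: 85.3
gripper_force: 0.0
```

{"op": "move_arm", "data": {
  "moves": [
    {"wx": 0, "wy": 0, "wz": 0, "dx": 0, "dy": 0, "dz": 0, "jaw": 0.25},
    {"wx": 0, "wy": 0, "wz": 0, "dx": 0, "dy": 0, "dz": 0, "jaw": 0.25},
    {"wx": 0, "wy": 0, "wz": 0, "dx": 0, "dy": 0, "dz": 0, "jaw": 0.25},
    {"wx": 0, "wy": 0, "wz": 0, "dx": 0, "dy": 0, "dz": 0, "jaw": 0.25}
  ],
  "newtons": 20
}}

```text
time_s: 4.8
tcp_pos: [511.6, 262.4, -11.2]
ee_rot: [0.452, 3.109, 0.0]
force: [0.7, -0.8, 0.2]
width: 64.3
gripper_force: 0.0
```

```bash
python3 -c "
from h import *
im={n:cv2.cvtColor(arm.capture(n),cv2.COLOR_RGB2BGR) for n in('top','scene')}
for n in im: cv2.imwrite(f'pics/c_{n}.png',im[n])
for n in im: print(n,'TCP',proj(n,[511.6,262.4,-11.2]).round(1))
g=lambda im,u,v,r=18: cv2.resize(cv2.convertScaleAbs(im[v-r:v+r,u-r:u+r],alpha=1.8,beta=30),(396,396),interpolation=cv2.INTER_NEAREST)
t=np.array([511.6,262.4,0]);y=np.array([.285,.959,0]);x=np.array([-.959,.285,0])
def ov(n,u,v,r=18):
  k=396/(2*r); p=g(im[n],u,v,r)
  for z,c in((5,(0,0,255)),(24,(0,255,0)),(40,(255,255,0))):
    for s in(-11,11):
      for w in (-32,):
        a=proj(n,t+w*y+s*x+[0,0,z])[0]; q=((a-[u-r,v-r]+.5)*k).astype(int); cv2.circle(p,tuple(int(i) for i in q),4,c,1)
  return p
cv2.imwrite('pics/v8.png',np.hstack([ov('top',196,228),ov('scene',205,200)]))
"
```

```text
top TCP [[191.7 227. ]]
scene TCP [[197.4 210.2]]
```

View pics/v8.png

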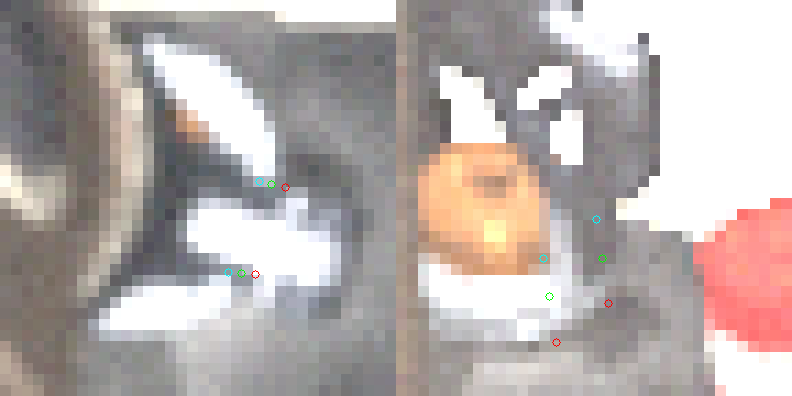

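{"op": "move_arm", "data": {
  "moves": [
    {"wx": 0, "wy": 0, "wz": 0, "dx": 0, "dy": 0, "dz": 0, "jaw": 0.32},
    {"wx": 0, "wy": 0, "wz": 0, "dx": 0, "dy": 0, "dz": 0, "jaw": 0.32},
    {"wx": 0, "wy": 0, "wz": 0, "dx": 0, "dy": 0, "dz": 0, "jaw": 0.32},
    {"wx": 0, "wy": 0, "wz": 0, "dx": 0, "dy": 0, "dz": 0, "jaw": 0.32}
  ],
  "newtons": 20
}}

```text
time_s: 5.3
tcp_pos: [511.8, 262.5, -11.1]
ee_rot: [0.452, 3.109, 0.001]
force: [-0.8, 0.7, 2.9]
width: 58.2
gripper_force: 1.6
```

{"op": "move_arm", "data": {
  "moves": [
    {"wx": 0, "wy": 0, "wz": 0, "dx": 0, "dy": 0, "dz": 0, "jaw": 0.35},
    {"wx": 0, "wy": 0, "wz": 0, "dx": 0, "dy": 0, "dz": 0, "jaw": 0.35},
    {"wx": 0, "wy": 0, "wz": 0, "dx": 0, "dy": 0, "dz": 0, "jaw": 0.35}
  ],
  "newtons": 20
}}

```text
time_s: 5.6
tcp_pos: [512.1, 262.7, -10.6]
ee_rot: [0.452, 3.108, 0.001]
force: [-0.3, 0.6, 7.5]
width: 55.4
gripper_force: 3.8
```

```bash
python3 -c "
from h import *
for i in range(3):
  o=arm.get_obs(); print(o['width'],o['gripper_force'],o['force'],o['tcp_pos'])
im={n:cv2.cvtColor(arm.capture(n),cv2.COLOR_RGB2BGR) for n in('top','scene')}
for n in im:
  cv2.imwrite(f'pics/d_{n}.png',im[n]); p=cv2.imread(f'pics/c_{n}.png')
  d=cv2.absdiff(p,im[n]).max(2); ys,xs=np.where(d>40); print(n,len(xs), (xs.min(),xs.max(),ys.min(),ys.max()) if len(xs) else '')
"
```

```text
55.43551905773457 3.7654462350656104 [-0.26179418  0.60017132  7.54073548] [512.0785492  262.67739359 -10.58861438]
55.43551905773457 3.7654462350656104 [-0.26179418  0.60017132  7.54073548] [512.0785492  262.67739359 -10.58861438]
55.43551905773457 3.7654462350656104 [-0.26179418  0.60017132  7.54073548] [512.0785492  262.67739359 -10.58861438]
top 55 (np.int64(87), np.int64(205), np.int64(185), np.int64(418))
scene 69 (np.int64(121), np.int64(210), np.int64(61), np.int64(205))
```

Closing further presses the tips onto the band's top (Fz 7.5 N), so the tips end roughly 35 mm behind the reported TCP. I'll open and lower with the force watched.

{"op": "move_arm", "data": {
  "moves": [
    {"wx": 0, "wy": 0, "wz": 0, "dx": 0, "dy": 0, "dz": 0, "jaw": 0},
    {"wx": 0, "wy": 0, "wz": 0, "dx": 0, "dy": 0, "dz": 0, "jaw": 0},
    {"wx": 0, "wy": 0, "wz": 0, "dx": 0, "dy": 0, "dz": 0, "jaw": 0},
    {"wx": 0, "wy": 0, "wz": 0, "dx": 0, "dy": 0, "dz": 0, "jaw": 0},
    {"wx": 0, "wy": 0, "wz": 0, "dx": 0, "dy": 0, "dz": 2, "jaw": 0},
    {"wx": 0, "wy": 0, "wz": 0, "dx": 0, "dy": 0, "dz": 4, "jaw": 0},
    {"wx": 0, "wy": 0, "wz": 0, "dx": 0, "dy": 0, "dz": 6, "jaw": 0},
    {"wx": 0, "wy": 0, "wz": 0, "dx": 0, "dy": 0, "dz": 6, "jaw": 0}
  ]
}}

```text
time_s: 6.5
tcp_pos: [511.3, 262.2, -17.7]
ee_rot: [-0.452, -3.108, 0.001]
force: [-0.5, -0.3, 0.2]
width: 85.6
gripper_force: 0.0
```

{"op": "move_arm", "data": {
  "moves": [
    {"wx": 0, "wy": 0, "wz": 0, "dx": 0, "dy": 0, "dz": 1, "jaw": 0},
    {"wx": 0, "wy": 0, "wz": 0, "dx": 0, "dy": 0, "dz": 2, "jaw": 0},
    {"wx": 0, "wy": 0, "wz": 0, "dx": 0, "dy": 0, "dz": 2, "jaw": 0}
  ]
}}

```text
time_s: 6.8
tcp_pos: [511.5, 262.3, -19.4]
ee_rot: [-0.452, -3.109, 0.0]
force: [0.2, -0.3, 0.3]
width: 85.1
gripper_force: 0.0
```

{"op": "move_arm", "data": {
  "moves": [
    {"wx": 0, "wy": 0, "wz": 0, "dx": 0, "dy": 0, "dz": 1, "jaw": 0},
    {"wx": 0, "wy": 0, "wz": 0, "dx": 0, "dy": 0, "dz": 2, "jaw": 0},
    {"wx": 0, "wy": 0, "wz": 0, "dx": 0, "dy": 0, "dz": 3, "jaw": 0},
    {"wx": 0, "wy": 0, "wz": 0, "dx": 0, "dy": 0, "dz": 4, "jaw": 0},
    {"wx": 0, "wy": 0, "wz": 0, "dx": 0, "dy": 0, "dz": 4, "jaw": 0}
  ]
}}

```text
time_s: 7.3
tcp_pos: [511.5, 262.3, -23.5]
ee_rot: [-0.452, -3.109, 0.0]
force: [0.1, 0.1, -0.1]
width: 85.5
gripper_force: 0.0
```

{"op": "move_arm", "data": {
  "moves": [
    {"wx": 0, "wy": 0, "wz": 0, "dx": 0, "dy": 0, "dz": 1, "jaw": 0},
    {"wx": 0, "wy": 0, "wz": 0, "dx": 0, "dy": 0, "dz": 2, "jaw": 0},
    {"wx": 0, "wy": 0, "wz": 0, "dx": 0, "dy": 0, "dz": 2, "jaw": 0}
  ]
}}

```text
time_s: 7.6
tcp_pos: [511.5, 262.3, -25.5]
ee_rot: [-0.452, -3.109, 0.0]
force: [-0.0, 0.5, -0.2]
width: 85.4
gripper_force: 0.0
```

{"op": "move_arm", "data": {
  "moves": [
    {"wx": 0, "wy": 0, "wz": 0, "dx": 0, "dy": 0, "dz": 0, "jaw": 0.3},
    {"wx": 0, "wy": 0, "wz": 0, "dx": 0, "dy": 0, "dz": 0, "jaw": 0.3},
    {"wx": 0, "wy": 0, "wz": 0, "dx": 0, "dy": 0, "dz": 0, "jaw": 0.3},
    {"wx": 0, "wy": 0, "wz": 0, "dx": 0, "dy": 0, "dz": 0, "jaw": 0.3}
  ],
  "newtons": 20
}}

```text
time_s: 8.0
tcp_pos: [511.7, 262.4, -25.1]
ee_rot: [0.452, 3.109, 0.0]
force: [-0.8, -0.3, 3.5]
width: 67.4
gripper_force: 22.4
```

The band is gripped (67 mm, 22 N). I'll firm up the grip and lift.

{"op": "move_arm", "data": {
  "moves": [
    {"wx": 0, "wy": 0, "wz": 0, "dx": 0, "dy": 0, "dz": 0, "jaw": 0.35},
    {"wx": 0, "wy": 0, "wz": 0, "dx": 0, "dy": 0, "dz": 0, "jaw": 0.35},
    {"wx": 0, "wy": 0, "wz": 0, "dx": 0, "dy": 0, "dz": -3, "jaw": 0.35},
    {"wx": 0, "wy": 0, "wz": 0, "dx": 0, "dy": 0, "dz": -8, "jaw": 0.35},
    {"wx": 0, "wy": 0, "wz": 0, "dx": 0, "dy": 0, "dz": -15, "jaw": 0.35},
    {"wx": 0, "wy": 0, "wz": 0, "dx": 0, "dy": 0, "dz": -22, "jaw": 0.35},
    {"wx": 0, "wy": 0, "wz": 0, "dx": 0, "dy": 0, "dz": -22, "jaw": 0.35},
    {"wx": 0, "wy": 0, "wz": 0, "dx": 0, "dy": 0, "dz": -22, "jaw": 0.35}
  ],
  "newtons": 45
}}

```text
time_s: 8.8
tcp_pos: [511.8, 262.5, -3.0]
ee_rot: [0.452, 3.108, 0.001]
force: [-0.5, 0.6, -1.7]
width: 67.0
gripper_force: 50.5
```

```bash
python3 -c "
from h import *
delta(511.6,262.9,60)
im={n:cv2.cvtColor(arm.capture(n),cv2.COLOR_RGB2BGR) for n in('top','scene')}
for n in im: print(n,circ(n,im[n],511.6,262.5,46,34.5))
print(arm.get_obs()['force'])
c=lambda im,u,v,r=22: cv2.resize(im[v-r:v+r,u-r:u+r],(396,396),interpolation=cv2.INTER_CUBIC)
cv2.imwrite('pics/v9.png',np.hstack([c(im['top'],192,227),c(im['scene'],203,195)]))
"
```

```text
tcp [511.8 262.5  -3. ] t 8.8 w 67.0 R [[-0.959, 0.285, 0.001], [0.285, 0.959, 0.0], [-0.0, 0.001, -1.0]] -> d [  0.3   0.4 -63. ]
top (array([523.5, 262.8]), np.float64(178.0))
scene (array([532.9, 258.8]), np.float64(192.4))
[ 0.49366153  0.12948579 -1.88625126]
```

View pics/v9.png

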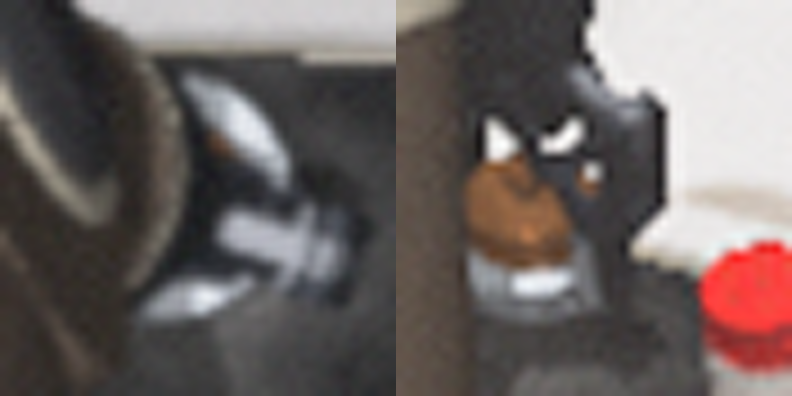

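The crops show the lid lifted between the fingers, wooden lid still on, with −1.8 N on the wrist matching both lids. Raise and traverse.

{"op": "move_arm", "data": {
  "moves": [
    {"wx": 0, "wy": 0, "wz": 0, "dx": 0, "dy": 0, "dz": -15, "jaw": 0.35},
    {"wx": 0, "wy": 0, "wz": 0, "dx": 0, "dy": 0, "dz": -40, "jaw": 0.35},
    {"wx": 0, "wy": 0, "wz": 0, "dx": 0, "dy": 0, "dz": -70, "jaw": 0.35},
    {"wx": 0, "wy": 0, "wz": 0, "dx": 0, "dy": 0, "dz": -95, "jaw": 0.35},
    {"wx": 0, "wy": 0, "wz": 0, "dx": 0, "dy": 0, "dz": -108, "jaw": 0.35},
    {"wx": 0, "wy": 0, "wz": 0, "dx": 0, "dy": 0, "dz": -112, "jaw": 0.35}
  ]
}}

```text
time_s: 9.5
tcp_pos: [512.4, 262.8, 110.6]
ee_rot: [0.452, 3.107, 0.003]
force: [-0.7, 0.6, -2.2]
width: 67.0
gripper_force: 50.8
```

{"op": "move_arm", "data": {
  "moves": [
    {"wx": 0, "wy": 0, "wz": 0, "dx": -3, "dy": -15, "dz": 0, "jaw": 0.35},
    {"wx": 0, "wy": 0, "wz": 0, "dx": -9, "dy": -45, "dz": 0, "jaw": 0.35},
    {"wx": 0, "wy": 0, "wz": 0, "dx": -16, "dy": -80, "dz": 0, "jaw": 0.35},
    {"wx": 0, "wy": 0, "wz": 0, "dx": -24, "dy": -115, "dz": 0, "jaw": 0.35},
    {"wx": 0, "wy": 0, "wz": 0, "dx": -31, "dy": -150, "dz": 0, "jaw": 0.35},
    {"wx": 0, "wy": 0, "wz": 0, "dx": -38, "dy": -185, "dz": 0, "jaw": 0.35},
    {"wx": 0, "wy": 0, "wz": 0, "dx": -45, "dy": -220, "dz": 0, "jaw": 0.35},
    {"wx": 0, "wy": 0, "wz": 0, "dx": -52, "dy": -255, "dz": 0, "jaw": 0.35}
  ]
}}

```text
time_s: 10.3
tcp_pos: [486.8, 0.4, 107.3]
ee_rot: [-0.453, -3.106, 0.002]
force: [0.7, 0.3, -0.9]
width: 67.0
gripper_force: 50.8
```

{"op": "move_arm", "data": {
  "moves": [
    {"wx": 0, "wy": 0, "wz": 0, "dx": -7, "dy": -35, "dz": 0, "jaw": 0.35},
    {"wx": 0, "wy": 0, "wz": 0, "dx": -14, "dy": -70, "dz": 0, "jaw": 0.35},
    {"wx": 0, "wy": 0, "wz": 0, "dx": -20, "dy": -98, "dz": 0, "jaw": 0.35},
    {"wx": 0, "wy": 0, "wz": 0, "dx": -23, "dy": -113, "dz": 0, "jaw": 0.35},
    {"wx": 0, "wy": 0, "wz": 0, "dx": -24, "dy": -119, "dz": 0, "jaw": 0.35},
    {"wx": 0, "wy": 0, "wz": 0, "dx": -24, "dy": -119, "dz": 0, "jaw": 0.35},
    {"wx": 0, "wy": 0, "wz": 0, "dx": -24, "dy": -119, "dz": 0, "jaw": 0.35},
    {"wx": 0, "wy": 0, "wz": 0, "dx": -24, "dy": -119, "dz": 0, "jaw": 0.35}
  ]
}}

```text
time_s: 11.1
tcp_pos: [477.9, -116.6, 108.4]
ee_rot: [-0.449, -3.109, -0.001]
force: [-0.4, 0.2, -1.2]
width: 67.0
gripper_force: 50.8
```

```bash
python3 -c "
from h import *
delta(478.9,-118.2,60)
im={n:cv2.cvtColor(arm.capture(n),cv2.COLOR_RGB2BGR) for n in('top','scene')}
for n in im: cv2.imwrite(f'pics/e_{n}.png',im[n]); print(n,proj(n,[478.9,-118.2,158]),circ(n,im[n],478.9,-118.2,158,34.5,8),'rim',circ(n,im[n],478.9,-118.2,95,32.5,6))
print(arm.get_obs()['force'],arm.get_obs()['q'])
"
```

```text
tcp [ 477.9 -116.6  108.4] t 11.1 w 67.0 R [[-0.959, 0.283, -0.001], [0.283, 0.959, 0.0], [0.001, 0.0, -1.0]] -> d [-1.5 -1.2 48.4]
top [[345.63254639 242.01877204]] (array([ 480.4, -125.3]), np.float64(171.4)) rim (array([ 477.8, -110.4]), np.float64(155.9))
scene [[299.18583075 210.40429413]] (array([ 470.6, -111.6]), np.float64(192.9)) rim (array([ 483.4, -115.9]), np.float64(219.6))
[-0.82234683 -0.90579827 -0.61314255] [-0.10611932  0.29887661  0.29881038  2.03039262 -0.11821047  0.82859163
  1.54399564]
```

```bash
python3 -c "
from h import *
a=np.linspace(0,6.283,40)
out=[]
for n,u,v in(('top',345,240),('scene',299,215)):
  r=26;k=15;im=cv2.imread(f'pics/e_{n}.png'); p=cv2.resize(cv2.convertScaleAbs(im[v-r:v+r,u-r:u+r],alpha=1.3,beta=15),(390,390),interpolation=cv2.INTER_CUBIC)
  def dots(cx,cy,z,R,c):
    for q in proj(n,np.c_[cx+R*np.cos(a),cy+R*np.sin(a),0*a+z]):
      w=((q-[u-r,v-r]+.5)*7.5).astype(int); cv2.circle(p,(int(w[0]),int(w[1])),1,c,-1)
  dots(477.9,-116.6,157.5,34.5,(0,255,0)); dots(477.9,-116.6,143.5,34.5,(255,0,255)); dots(477.9,-116.6,133.5,27,(255,255,0)); dots(478.9,-118.2,95,32.5,(0,0,255))
  out.append(p)
cv2.imwrite('pics/v10.png',np.hstack(out))"
```

```text
(no output)
```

View pics/v10.png

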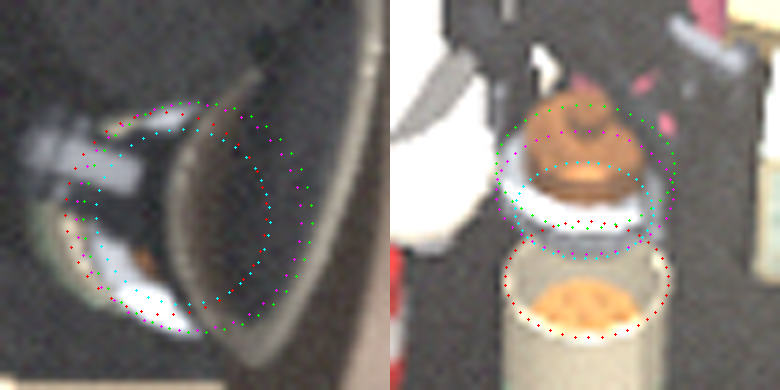

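The last crops show the lid hanging above the open tin, with the rim fit (red) right on it. The cap is at about crop (586,150), and the right finger hides the band's right end. I'll check tilt and offset numerically from the wooden lid's silhouette.

```bash
cat > sil.py <<'E'
from h import *
a=np.linspace(0,6.283,60); S=6
def fit(im,tx,ty,zo,n='scene',tilt=True):
    u,v=proj(n,[tx,ty,zo+40])[0].astype(int); r=26; c=im[v-r:v+r,u-r:u+r]; c=cv2.resize(c,None,fx=S,fy=S,interpolation=cv2.INTER_CUBIC).astype(int)
    M=((c[...,2]-c[...,0]>35)&(c[...,2]>c[...,1]*1.25)&(c[...,1]-c[...,0]>5)).astype(np.uint8)
    k,l,st,_=cv2.connectedComponentsWithStats(M); M=(l==1+st[1:,4].argmax()).astype(np.uint8)
    def mask(p):
        R=Ro.from_rotvec([p[3],p[4],0]).as_matrix(); m=np.zeros_like(M)
        for grp in(((24.5,25),(42,25)),((42,6),(50,8.5),(54,7))):
            P=np.vstack([np.c_[q*np.cos(a),q*np.sin(a),0*a+z] for z,q in grp])@R.T+[tx+p[0],ty+p[1],zo+p[2]]
            q=((proj(n,P)-[u-r,v-r]+.5)*S-.5).round().astype(np.int32); cv2.fillConvexPoly(m,cv2.convexHull(q),1)
        return m
    def f(p): m=mask(p); return -(m&M).sum()/(m|M).sum()
    # along-view-plane offsets only: move in camera x and z
    cx=arm.get_calibration(n)["R"][0]
    g=lambda s: f([s[0]*cx[0],s[0]*cx[1],s[1],s[2]*.05,s[3]*.05])
    s=minimize(g,[0,0,0,0],method="Powell",bounds=[(-8,8),(-10,10),(-5,5),(-5,5)]) if tilt else minimize(lambda s:g([s[0],s[1],0,0]),[0,0],method="Powell",bounds=[(-8,8),(-10,10)])
    print("IoU0",-g([0,0,0,0]),"fit camx mm, z mm, tilt*20:",s.x.round(2),-s.fun, M.sum())
E
python3 -c "
from sil import *
fit(cv2.imread('pics/scene0.png'),511.6,262.9,0,tilt=False);fit(cv2.imread('pics/scene0.png'),511.6,262.9,0)
fit(cv2.imread('pics/e_scene.png'),477.9,-116.6,133.5,tilt=False);fit(cv2.imread('pics/e_scene.png'),477.9,-116.6,133.5)"
```

```text
IoU0 -2809434065444646.0 fit camx mm, z mm, tilt*20: [ 7.78 -9.91] -2364664026882393.0 5155
IoU0 -2809434065444646.0 fit camx mm, z mm, tilt*20: [ 7.52 -9.89  4.96 -4.57] -1971648575642320.5 5155
IoU0 -2110852966438899.8 fit camx mm, z mm, tilt*20: [ 7.67 -9.84] -1837874272562473.5 6344
IoU0 -2110852966438899.8 fit camx mm, z mm, tilt*20: [-7.7  -9.41 -4.25 -4.97] -1568600686539927.5 6344sil.py:13: RuntimeWarning: overflow encountered in scalar negative
  def f(p): m=mask(p); return -(m&M).sum()/(m|M).sum()
```

```bash
sed -i 's/return -(m&M).sum()\/(m|M).sum()/return -float((m\&M).sum())\/float((m|M).sum())/' sil.py
python3 -c "
from sil import *
fit(cv2.imread('pics/scene0.png'),511.6,262.9,0,tilt=False);fit(cv2.imread('pics/scene0.png'),511.6,262.9,0)
fit(cv2.imread('pics/e_scene.png'),477.9,-116.6,133.5,tilt=False);fit(cv2.imread('pics/e_scene.png'),477.9,-116.6,133.5)"
```

```text
IoU0 0.7846481876332623 fit camx mm, z mm, tilt*20: [-0.31  1.18] 0.784388314059647 5155Traceback (most recent call last):
  File "<string>", line 3, in <module>
    fit(cv2.imread('pics/scene0.png'),511.6,262.9,0,tilt=False);fit(cv2.imread('pics/scene0.png'),511.6,262.9,0)
                                                                ~~~^^^^^^^^^^^^^^^^^^^^^^^^^^^^^^^^^^^^^^^^^^^^^
  File "sil.py", line 17, in fit
    s=minimize(g,[0,0,0,0],method="Powell",bounds=[(-8,8),(-10,10),(-5,5),(-5,5)]) if tilt else minimize(lambda s:g([s[0],s[1],0,0]),[0,0],method="Powell",bounds=[(-8,8),(-10,10)])
      ~~~~~~~~^^^^^^^^^^^^^^^^^^^^^^^^^^^^^^^^^^^^^^^^^^^^^^^^^^^^^^^^^^^^^^^^^^^^
    res = _minimize_powell(fun, x0, args, callback, bounds, **options)
    fval, x, direc1 = _linesearch_powell(func, x, direc1,
                      ~~~~~~~~~~~~~~~~~~^^^^^^^^^^^^^^^^^
                                         tol=xtol * 100,
                                         ^^^^^^^^^^^^^^^
                                         lower_bound=lower_bound,
                                         ^^^^^^^
[... 425 characters left out ...]
s))
  File "sil.py", line 16, in <lambda>
    g=lambda s: f([s[0]*cx[0],s[0]*cx[1],s[1],s[2]*.05,s[3]*.05])
                ~^^^^^^^^^^^^^^^^^^^^^^^^^^^^^^^^^^^^^^^^^^^^^^^^
  File "sil.py", line 13, in f
    def f(p): m=mask(p); return -float((m&M).sum())/float((m|M).sum())
                ~~~~^^^
  File "sil.py", line 11, in mask
    q=((proj(n,P)-[u-r,v-r]+.5)*S-.5).round().astype(np.int32); cv2.fillConvexPoly(m,cv2.convexHull(q),1)
        ~~~~^^^^^
  File "h.py", line 5, in proj
    c=arm.get_calibration(n); P,_=cv2.projectPoints(np.asarray(X,float).reshape(-1,1,3),cv2.Rodrigues(c["R"])[0],c["t"],c["intrinsics"],None); return P[:,0]
ValueError: time passes only in moves, steps and waits
```

```bash
sed -i 's/^from bench import arm/from bench import arm\nimport functools\ncal=functools.cache(arm.get_calibration)/; s/c=arm.get_calibration(n);/c=cal(n);/' h.py
sed -i 's/arm.get_calibration(n)/cal(n)/; s/^    s=minimize.*/    from scipy.optimize import differential_evolution as de\n    s=de(g,[(-8,8),(-10,10),(-5,5),(-5,5)],seed=1,maxiter=25,popsize=10) if tilt else de(lambda s:g([s[0],s[1],0,0]),[(-8,8),(-10,10)],seed=1,maxiter=25)/; s/c\[...,2\]-c\[...,0\]>35/c[...,2]-c[...,0]>22/' sil.py
python3 -c "
from sil import *
for f,x,y,z in(('scene0',511.6,262.9,0),('e_scene',477.9,-116.6,133.5)):
  for t in(0,1): fit(cv2.imread(f'pics/{f}.png'),x,y,z,tilt=t)"
```

```text
IoU0 0.796285018270402 fit camx mm, z mm, tilt*20: [-1.04 -0.55] 0.8015313935681471 5235
IoU0 0.796285018270402 fit camx mm, z mm, tilt*20: [-1.34 -4.04 -1.49  3.59] 0.8907663423792456 5235
IoU0 0.7564073226544622 fit camx mm, z mm, tilt*20: [0.83 0.32] 0.7621902017291067 6612
IoU0 0.7564073226544622 fit camx mm, z mm, tilt*20: [-7.03 -4.08  2.04  4.9 ] 0.8161514195583596 6612
```

{"op": "move_arm", "data": {
  "moves": [
    {"wx": 0, "wy": 0, "wz": 0, "dx": -1, "dy": -1, "dz": 8, "jaw": 0.35},
    {"wx": 0, "wy": 0, "wz": 0, "dx": -1, "dy": -1, "dz": 20, "jaw": 0.35},
    {"wx": 0, "wy": 0, "wz": 0, "dx": -1, "dy": -1, "dz": 30, "jaw": 0.35},
    {"wx": 0, "wy": 0, "wz": 0, "dx": -1, "dy": -1, "dz": 35, "jaw": 0.35},
    {"wx": 0, "wy": 0, "wz": 0, "dx": -1, "dy": -1, "dz": 35, "jaw": 0.35},
    {"wx": 0, "wy": 0, "wz": 0, "dx": -1, "dy": -1, "dz": 35, "jaw": 0.35}
  ]
}}

```text
time_s: 11.8
tcp_pos: [478.6, -119.2, 73.5]
ee_rot: [-0.452, -3.108, 0.0]
force: [-0.1, -0.2, -1.7]
width: 67.1
gripper_force: 50.8
```

```bash
python3 -c "
from h import *
delta(478.9,-118.2,60); print(arm.get_obs()['force'])
im=cv2.cvtColor(arm.capture('scene'),cv2.COLOR_RGB2BGR);cv2.imwrite('pics/f_scene.png',im)
from sil import *
fit(im,478.9,-118.2,99,tilt=0)"
```

```text
tcp [ 478.6 -119.2   73.5] t 11.8 w 67.1 R [[-0.959, 0.285, -0.0], [0.285, 0.959, -0.0], [0.0, -0.0, -1.0]] -> d [-0.   1.  13.5]
[-0.06902575 -0.21509328 -1.70055512]
IoU0 0.7691855682218827 fit camx mm, z mm, tilt*20: [0.44 0.94] 0.7708701283409867 6547
```

{"op": "move_arm", "data": {
  "moves": [
    {"wx": 0, "wy": 0, "wz": 0, "dx": 0, "dy": 1, "dz": 2, "jaw": 0.35},
    {"wx": 0, "wy": 0, "wz": 0, "dx": 0, "dy": 1, "dz": 4, "jaw": 0.35},
    {"wx": 0, "wy": 0, "wz": 0, "dx": 0, "dy": 1, "dz": 6, "jaw": 0.35},
    {"wx": 0, "wy": 0, "wz": 0, "dx": 0, "dy": 1, "dz": 6, "jaw": 0.35}
  ]
}}

```text
time_s: 12.25
tcp_pos: [478.7, -118.0, 67.5]
ee_rot: [-0.452, -3.109, -0.0]
force: [0.4, -0.1, -1.0]
width: 66.9
gripper_force: 50.8
```

{"op": "move_arm", "data": {
  "moves": [
    {"wx": 0, "wy": 0, "wz": 0, "dx": 0, "dy": 0, "dz": 1, "jaw": 0.35},
    {"wx": 0, "wy": 0, "wz": 0, "dx": 0, "dy": 0, "dz": 2, "jaw": 0.35},
    {"wx": 0, "wy": 0, "wz": 0, "dx": 0, "dy": 0, "dz": 3, "jaw": 0.35},
    {"wx": 0, "wy": 0, "wz": 0, "dx": 0, "dy": 0, "dz": 3, "jaw": 0.35}
  ]
}}

```text
time_s: 12.65
tcp_pos: [478.8, -117.9, 64.5]
ee_rot: [-0.452, -3.109, -0.0]
force: [0.1, 1.2, -0.6]
width: 67.3
gripper_force: 50.8
```

{"op": "move_arm", "data": {
  "moves": [
    {"wx": 0, "wy": 0, "wz": 0, "dx": 0, "dy": 0, "dz": 1, "jaw": 0.35},
    {"wx": 0, "wy": 0, "wz": 0, "dx": 0, "dy": 0, "dz": 2, "jaw": 0.35},
    {"wx": 0, "wy": 0, "wz": 0, "dx": 0, "dy": 0, "dz": 3, "jaw": 0.35},
    {"wx": 0, "wy": 0, "wz": 0, "dx": 0, "dy": 0, "dz": 3, "jaw": 0.35}
  ]
}}

```text
time_s: 13.05
tcp_pos: [478.8, -118.0, 61.5]
ee_rot: [-0.452, -3.109, -0.0]
force: [-0.3, 1.2, -0.6]
width: 67.3
gripper_force: 50.8
```

{"op": "move_arm", "data": {
  "moves": [
    {"wx": 0, "wy": 0, "wz": 0, "dx": 0, "dy": 0, "dz": 1, "jaw": 0.35},
    {"wx": 0, "wy": 0, "wz": 0, "dx": 0, "dy": 0, "dz": 1, "jaw": 0.35}
  ]
}}

```text
time_s: 13.25
tcp_pos: [478.9, -118.1, 60.6]
ee_rot: [-0.452, -3.109, -0.0]
force: [-0.6, 0.9, -0.3]
width: 67.0
gripper_force: 50.8
```

{"op": "move_arm", "data": {
  "moves": [
    {"wx": 0, "wy": 0, "wz": 0, "dx": 0, "dy": 0, "dz": 1, "jaw": 0.35},
    {"wx": 0, "wy": 0, "wz": 0, "dx": 0, "dy": 0, "dz": 1, "jaw": 0.35}
  ]
}}

```text
time_s: 13.45
tcp_pos: [479.2, -117.8, 60.3]
ee_rot: [0.452, 3.108, 0.001]
force: [-3.2, 2.7, 8.2]
width: 66.9
gripper_force: 51.7
```

Contact came at exactly the expected seat height (origin about 85). I'll press slightly, then release.

{"op": "move_arm", "data": {
  "moves": [
    {"wx": 0, "wy": 0, "wz": 0, "dx": 0, "dy": 0, "dz": 0.7, "jaw": 0.35},
    {"wx": 0, "wy": 0, "wz": 0, "dx": 0, "dy": 0, "dz": 0.7, "jaw": 0.35}
  ]
}}

```text
time_s: 13.65
tcp_pos: [479.5, -117.8, 60.3]
ee_rot: [0.452, 3.108, 0.001]
force: [-4.4, 3.6, 14.2]
width: 67.1
gripper_force: 52.6
```

{"op": "move_arm", "data": {
  "moves": [
    {"wx": 0, "wy": 0, "wz": 0, "dx": 0, "dy": 0, "dz": 0, "jaw": 0.1},
    {"wx": 0, "wy": 0, "wz": 0, "dx": 0, "dy": 0, "dz": 0, "jaw": 0},
    {"wx": 0, "wy": 0, "wz": 0, "dx": 0, "dy": 0, "dz": 0, "jaw": 0},
    {"wx": 0, "wy": 0, "wz": 0, "dx": 0, "dy": 0, "dz": 0, "jaw": 0},
    {"wx": 0, "wy": 0, "wz": 0, "dx": 0, "dy": 0, "dz": 0, "jaw": 0}
  ]
}}

```text
time_s: 14.15
tcp_pos: [478.9, -118.2, 58.9]
ee_rot: [-0.452, -3.109, 0.0]
force: [-0.1, -0.3, -0.0]
width: 85.3
gripper_force: 0.0
```

```bash
python3 -c "
from h import *
delta(478.9,-118.2,60); print(arm.get_obs()['force'])
im=cv2.cvtColor(arm.capture('scene'),cv2.COLOR_RGB2BGR);cv2.imwrite('pics/g_scene.png',im)
print('band',circ('scene',im,478.9,-118.2,109,34.5,8),'tin foot',circ('scene',im,478.9,-118.2,0,32.5,8))
from sil import *
for z in (85,):fit(im,478.9,-118.2,z,tilt=0);fit(im,478.9,-118.2,z)
im=cv2.imread('pics/scene0.png');print(circ('scene',im,478.9,-118.2,0,32.5,8));fit(im,512,-271,85,tilt=0);fit(im,512,-271,85)"
```

```text
tcp [ 478.9 -118.2   58.9] t 14.15 w 85.3 R [[-0.959, 0.285, -0.0], [0.285, 0.959, -0.0], [0.0, -0.0, -1.0]] -> d [-0.1 -0.  -1.1]
[-0.05096989 -0.31911065 -0.00269565]
band (array([ 474.3, -116.2]), np.float64(208.8)) tin foot (array([ 478.9, -118.4]), np.float64(182.2))
IoU0 0.7990045034368334 fit camx mm, z mm, tilt*20: [0.86 2.8 ] 0.8044692737430168 6768
IoU0 0.7990045034368334 fit camx mm, z mm, tilt*20: [-6.88 -3.01  1.73  4.36] 0.8667530784186649 6768
(array([ 478.8, -118.6]), np.float64(180.1))
IoU0 0.5284552845528455 fit camx mm, z mm, tilt*20: [ 7.95 -1.38] 0.7681764642895385 7689
IoU0 0.5284552845528455 fit camx mm, z mm, tilt*20: [ 7.87 -5.11  2.05  3.54] 0.9059107358262968 7689
```

Released. I'll rise clear to verify the seating.

{"op": "move_arm", "data": {
  "moves": [
    {"wx": 0, "wy": 0, "wz": 0, "dx": 0, "dy": 0, "dz": -10, "jaw": 0},
    {"wx": 0, "wy": 0, "wz": 0, "dx": 0, "dy": 0, "dz": -30, "jaw": 0},
    {"wx": 0, "wy": 0, "wz": 0, "dx": 0, "dy": 0, "dz": -55, "jaw": 0},
    {"wx": 0, "wy": 0, "wz": 0, "dx": 0, "dy": 0, "dz": -75, "jaw": 0},
    {"wx": 0, "wy": 0, "wz": 0, "dx": 0, "dy": 0, "dz": -80, "jaw": 0},
    {"wx": 0, "wy": 0, "wz": 0, "dx": 0, "dy": 0, "dz": -80, "jaw": 0}
  ]
}}

```text
time_s: 14.8
tcp_pos: [479.5, -118.1, 139.9]
ee_rot: [0.452, 3.107, 0.001]
force: [-0.9, -0.2, 0.2]
width: 85.5
gripper_force: 0.0
```

```bash
python3 -c "
from sil import *
im=cv2.cvtColor(arm.capture('scene'),cv2.COLOR_RGB2BGR);cv2.imwrite('pics/h_scene.png',im)
print(arm.get_obs()['tcp_pos'])
for z in(106,109,112):print('band',z,circ('scene',im,478.9,-118.2,z,34.5,8))
i0=cv2.imread('pics/scene0.png');c0=circ('scene',i0,512,-271,109,34.5,12);print('closed',c0)
for z in(106,112):print(z,circ('scene',i0,*c0[0],z,34.5,8))
fit(im,478.9,-118.2,85,tilt=0);fit(im,478.9,-118.2,85)
fit(i0,*c0[0],85,tilt=0);fit(i0,*c0[0],85)"
```

```text
[ 478.84006992 -117.98122181  138.99520941]
band 106 (array([ 483.3, -116.4]), np.float64(216.5))
band 109 (array([ 480.5, -117.5]), np.float64(216.9))
band 112 (array([ 477.7, -118.5]), np.float64(217.4))
closed (array([ 516., -283.]), np.float64(231.8))
106 (array([ 518.9, -282.2]), np.float64(231.0))
112 (array([ 513.2, -283.8]), np.float64(232.6))
IoU0 0.8565505804311775 fit camx mm, z mm, tilt*20: [-1.6   2.91] 0.8616718119211588 7261
IoU0 0.8565505804311775 fit camx mm, z mm, tilt*20: [-2.26 -1.75  0.47  3.04] 0.9119393556538219 7261
IoU0 0.871176070700204 fit camx mm, z mm, tilt*20: [ 0.7  -1.33] 0.8725601452564684 7689
IoU0 0.871176070700204 fit camx mm, z mm, tilt*20: [ 2.65 -6.28 -1.82  2.86] 0.9278993034339484 7689
```

The band fits at about (480,−118) at the seated height, tilt as on the closed lid, so it is seated. Now down to grip only the wooden cap, with tips about 6 mm above the band.

{"op": "move_arm", "data": {
  "moves": [
    {"wx": 0, "wy": 0, "wz": 0, "dx": 0, "dy": 0, "dz": 20, "jaw": 0},
    {"wx": 0, "wy": 0, "wz": 0, "dx": 0, "dy": 0, "dz": 40, "jaw": 0},
    {"wx": 0, "wy": 0, "wz": 0, "dx": 0, "dy": 0, "dz": 52, "jaw": 0},
    {"wx": 0, "wy": 0, "wz": 0, "dx": 0, "dy": 0, "dz": 57, "jaw": 0},
    {"wx": 0, "wy": 0, "wz": 0, "dx": 0, "dy": 0, "dz": 57, "jaw": 0},
    {"wx": 0, "wy": 0, "wz": 0, "dx": 0, "dy": 0, "dz": 57, "jaw": 0.3},
    {"wx": 0, "wy": 0, "wz": 0, "dx": 0, "dy": 0, "dz": 57, "jaw": 0.36},
    {"wx": 0, "wy": 0, "wz": 0, "dx": 0, "dy": 0, "dz": 57, "jaw": 0.36}
  ],
  "newtons": 20
}}

```text
time_s: 15.65
tcp_pos: [479.3, -118.1, 82.6]
ee_rot: [0.452, 3.108, 0.0]
force: [0.6, -0.1, 0.2]
width: 54.6
gripper_force: 0.0
```

{"op": "move_arm", "data": {
  "moves": [
    {"wx": 0, "wy": 0, "wz": 0, "dx": 0, "dy": 0, "dz": 0, "jaw": 0.42},
    {"wx": 0, "wy": 0, "wz": 0, "dx": 0, "dy": 0, "dz": 0, "jaw": 0.48},
    {"wx": 0, "wy": 0, "wz": 0, "dx": 0, "dy": 0, "dz": 0, "jaw": 0.52},
    {"wx": 0, "wy": 0, "wz": 0, "dx": 0, "dy": 0, "dz": 0, "jaw": 0.52},
    {"wx": 0, "wy": 0, "wz": 0, "dx": 0, "dy": 0, "dz": 0, "jaw": 0.52}
  ]
}}

```text
time_s: 16.15
tcp_pos: [479.3, -118.1, 82.6]
ee_rot: [0.452, 3.108, 0.0]
force: [-1.8, 1.3, 5.6]
width: 48.3
gripper_force: 20.1
```

The cap is gripped (48 mm, 20 N). Slow lift straight up.

{"op": "move_arm", "data": {
  "moves": [
    {"wx": 0, "wy": 0, "wz": 0, "dx": 0, "dy": 0, "dz": -2, "jaw": 0.52},
    {"wx": 0, "wy": 0, "wz": 0, "dx": 0, "dy": 0, "dz": -4, "jaw": 0.52},
    {"wx": 0, "wy": 0, "wz": 0, "dx": 0, "dy": 0, "dz": -7, "jaw": 0.52},
    {"wx": 0, "wy": 0, "wz": 0, "dx": 0, "dy": 0, "dz": -10, "jaw": 0.52},
    {"wx": 0, "wy": 0, "wz": 0, "dx": 0, "dy": 0, "dz": -14, "jaw": 0.52},
    {"wx": 0, "wy": 0, "wz": 0, "dx": 0, "dy": 0, "dz": -18, "jaw": 0.52},
    {"wx": 0, "wy": 0, "wz": 0, "dx": 0, "dy": 0, "dz": -23, "jaw": 0.52},
    {"wx": 0, "wy": 0, "wz": 0, "dx": 0, "dy": 0, "dz": -28, "jaw": 0.52}
  ]
}}

```text
time_s: 16.95
tcp_pos: [478.9, -118.1, 110.4]
ee_rot: [0.452, 3.109, 0.0]
force: [0.3, 0.3, -1.0]
width: 48.1
gripper_force: 20.8
```

{"op": "move_arm", "data": {
  "moves": [
    {"wx": 0, "wy": 0, "wz": 0, "dx": 0, "dy": 0, "dz": -10, "jaw": 0.52},
    {"wx": 0, "wy": 0, "wz": 0, "dx": 0, "dy": 0, "dz": -25, "jaw": 0.52},
    {"wx": 0, "wy": 0, "wz": 0, "dx": 0, "dy": 0, "dz": -45, "jaw": 0.52},
    {"wx": 0, "wy": 0, "wz": 0, "dx": 0, "dy": 0, "dz": -65, "jaw": 0.52},
    {"wx": 0, "wy": 0, "wz": 0, "dx": 0, "dy": 0, "dz": -82, "jaw": 0.52},
    {"wx": 0, "wy": 0, "wz": 0, "dx": 0, "dy": 0, "dz": -92, "jaw": 0.52},
    {"wx": 0, "wy": 0, "wz": 0, "dx": 0, "dy": 0, "dz": -96, "jaw": 0.52},
    {"wx": 0, "wy": 0, "wz": 0, "dx": 0, "dy": 0, "dz": -96, "jaw": 0.52}
  ]
}}

```text
time_s: 17.75
tcp_pos: [479.0, -118.1, 206.3]
ee_rot: [0.452, 3.108, 0.0]
force: [0.0, -0.8, -0.5]
width: 48.5
gripper_force: 20.8
```

{"op": "move_arm", "data": {
  "moves": [
    {"wx": 0, "wy": 0, "wz": 0, "dx": 0, "dy": 0, "dz": 0, "jaw": 0.52},
    {"wx": 0, "wy": 0, "wz": 0, "dx": 0, "dy": 0, "dz": 0, "jaw": 0.52},
    {"wx": 0, "wy": 0, "wz": 0, "dx": 0, "dy": 0, "dz": 0, "jaw": 0.52},
    {"wx": 0, "wy": 0, "wz": 0, "dx": 0, "dy": 0, "dz": 0, "jaw": 0.52},
    {"wx": 0, "wy": 0, "wz": 0, "dx": 0, "dy": 0, "dz": 0, "jaw": 0.52}
  ]
}}

```text
time_s: 18.25
tcp_pos: [478.8, -118.1, 205.8]
ee_rot: [-0.452, -3.109, 0.0]
force: [0.4, 0.5, -1.0]
width: 47.7
gripper_force: 20.8
```

```bash
python3 -c "
from sil import *
im=cv2.cvtColor(arm.capture('scene'),cv2.COLOR_RGB2BGR);cv2.imwrite('pics/i_scene.png',im)
o=arm.get_obs();print(o['tcp_pos'],o['width'],o['gripper_force'],o['force'])
for z in(106,109,112):print('band',z,circ('scene',im,478.9,-118.2,z,34.5,8))
print('neck top',circ('scene',im,479.5,-118,121,20,6)); print('foot',circ('scene',im,478.9,-118.2,0,32.5,8))
dz=o['tcp_pos'][2]-82.6
for t in(0,1):fit(im,o['tcp_pos'][0],o['tcp_pos'][1],85+dz,tilt=t)
d=cv2.absdiff(im,cv2.imread('pics/scene0.png')).max(2);print('closed tin diff',(d[222:262,343:370]>40).sum())"
```

```text
[ 478.84109228 -118.07470489  205.82500671] 48.26406221415879 20.762083805166185 [ 0.0758636   0.22580922 -0.92668948]
band 106 (array([ 481.2, -117.4]), np.float64(250.0))
band 109 (array([ 478.5, -118.6]), np.float64(250.0))
band 112 (array([ 475.7, -119.6]), np.float64(250.0))
neck top (array([ 483. , -118.3]), np.float64(236.7))
foot (array([ 478.9, -118.7]), np.float64(182.6))
IoU0 0.720897766323024 fit camx mm, z mm, tilt*20: [ 0.77 -1.04] 0.7298496159255653 6809
IoU0 0.720897766323024 fit camx mm, z mm, tilt*20: [-1.29 -3.77  0.24  2.02] 0.7398319327731092 6809
closed tin diff 0
```

```bash
python3 -c "
from bench import arm
print(arm.job_done())"
```

```text
the job is handed in; nothing more can be done
None
```

The job is handed in: the steel inner lid sits on the open tin's rim, and the gripper holds the wooden lid about 12 cm above its seat. Final images show no change at the closed tin; the interface returned no verdict.

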